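# Restock the spares caddy

## Task

Put the spares back into the caddy, each set down inside its own bin, flat on the bin's floor and the same way up as it lay: the relay in the red bin, the battery cell in the yellow bin, the heat sink in the green bin and the roll of blue tape in the white bin. The connector adapter and the memory stick look similar but do not belong there: leave them where they lie.

Things in the scene. Friction and masses are not known exactly. Their poses are not given: they have to be found in the camera images.
- relay: small plug-in relay lying on its side: beige block with a black end and beige flat pins, 44 x 28 x 21 mm overall. Origin: centre of the underside; x along its length, pins toward -x; the beige block, best place to grip across y (28 mm wide), runs from x = -8 to +22 mm; z up
- aa_cell: AA battery cell lying down, black with a copper-coloured end, 14 x 51 x 14 mm; y along its length, z up; it does not roll. Origin: centre of the underside
- heat_sink: black finned heat sink, 40 x 30 x 22 mm, fins upward and running along its x (the 40 mm side); outermost fins are its two long sides, 30 mm apart in y; z up. Origin: centre of the underside
- blue_tape: small roll of bright blue tape with a white core, lying flat, 50 mm diameter, 18 mm high; the hole is closed to fingers, grip across the outside. Origin: centre of the underside, z up
- dsub_adapter: connector adapter: light beige-grey shell with two black thumb screws along it, 53 x 31 x 21 mm; looks somewhat like the relay but does not belong in the caddy. Origin: centre of the underside
- usb_stick: black memory stick with a silver plug, 18 x 56 x 8 mm, flat; looks somewhat like the battery cell but does not belong in the caddy. Origin: centre of the underside
- bin_red: square open bin, red, fixed; 106 mm outside, 100 mm inside, walls and floor 3 mm, rim 20 mm above its origin. Origin: centre of its underside, 4 mm above the worktop; x, y along its sides, z up. The four bins stand two by two, 108 mm between centres, turned alike, in a low grey caddy tray (226 mm square, lip 12 mm high); which colour is where changes
- bin_yellow: square open bin, yellow, fixed; 106 mm outside, 100 mm inside, walls and floor 3 mm, rim 20 mm above its origin. Origin: centre of its underside, 4 mm above the worktop; x, y along its sides, z up. The four bins stand two by two, 108 mm between centres, turned alike, in a low grey caddy tray (226 mm square, lip 12 mm high); which colour is where changes
- bin_green: square open bin, green, fixed; 106 mm outside, 100 mm inside, walls and floor 3 mm, rim 20 mm above its origin. Origin: centre of its underside, 4 mm above the worktop; x, y along its sides, z up. The four bins stand two by two, 108 mm between centres, turned alike, in a low grey caddy tray (226 mm square, lip 12 mm high); which colour is where changes
- bin_white: square open bin, white, fixed; 106 mm outside, 100 mm inside, walls and floor 3 mm, rim 20 mm above its origin. Origin: centre of its underside, 4 mm above the worktop; x, y along its sides, z up. The four bins stand two by two, 108 mm between centres, turned alike, in a low grey caddy tray (226 mm square, lip 12 mm high); which colour is where changes
There are look-alikes about, which are no part of the job. Of the things like the heat_sink, leave any that is pink; of the rest the smaller one is meant.

How it is judged:
By the outcome, as a careful person would: the job done as asked, in the order asked, and still so for the second after the job is handed in, with the robot touching nothing.
It also fails if it takes over 96 s, if anything falls off the work surface, if the arm or the gripper's body presses on something with over 40 N, if the wrist force passes 120 N, or if a joint passes its speed limit or range.

## Robot

A 6-joint arm with a two-finger parallel gripper is mounted at the origin on a cart in front of the work surface, level with it; the furniture and walls round the work are solid. World frame = base frame: x ahead of the robot, y to its left, z up, the work surface at z = 0. Lengths are in m, angles in degrees, forces in N, time in s.
With the tool pointing down it reaches from about 0.4 to 0.825 m from the base axis. Payload 7 kg.
Tool frame: the origin (TCP) lies midway between the tips of the shut fingers; the grasp point (between the pads) lies 19 mm behind it; z points along the fingers, y is the line along which they close (so a half turn about z gives the same grasp; the last joint's range is limited). The gripper opens to 88 mm and grips with 3 to 60 N. Pads are 19 mm wide; open, the fingers measure 130 mm over their backs; the gripper's body (78 mm by 193 mm) begins 47 mm behind the grasp point.
Start: joints at [-53.795, 20.546, 0.682, 0, -70.136, -16.507], TCP at [0.227, -0.635, 0.227] pointing down, gripper open.
Joint ranges: [-176.03, 176.03], [-82.01, 121.73], [-58.28, 71.71], [-173.87, 95.51], [-174.79, -0.11], [-173.66, 173.66]. Speed limits (degrees/s): [136.94, 136.94, 172.46, 180, 180, 180].

## Interface

Orientations are given as [roll, pitch, yaw] about the fixed x, y, z axes, in that order (R = Rz(yaw) Ry(pitch) Rx(roll)).
In Python, from plant import ctrl gives the robot as it stands. The module is installed in compiled form; this text tells all that it offers.
- The arm moves only by the tool send_rows, never from a script. Its argument "plan" is a list that holds one entry, the list of rows, each a list of 6 numbers: the shift along the tool's x, y, z in normalised numbers (1 is 100 cm), then the turn, a rotation vector about the tool's x, y, z in a scale on which 1.0 is 60 degrees. A call has 1 to 8 rows; each row is the pose to reach, as a shift and turn from the pose commanded when the call began, along the tool's axes at that moment; what a row does not reach only later rows make up. A row lasts 1/12 s, in which the tool goes at most 41.7 mm and 7.16 degrees, less where a joint would pass 70% of its speed; a pose out of reach is approached as far as the arm can. A shift or turn number past 1, either way, is cut back to 1. A call with a gripper value outside its range is refused whole. "fingers" is the opening, from 0 (shut) to 1 (fully open), set as the call begins (left out, the last holds). The fingers move at their own pace and stop on an object; the grip force is fixed at half the most. Time passes only in rows, so rows that repeat a pose let the fingers close. It gives the time, the measured TCP pose, the force, the opening and the grip force at its end, in the units of the state.
- ctrl.get_obs(): the state, without advancing time (a new reading comes with each control period).
- ctrl.snapshot(name): name is "scene" or "top" or "wrist"; returns a dict with "img" (400x640x3 uint8, red, green, blue), "K" (3x3 intrinsics, pixels), "pose" (4x4, takes a point from camera to world coordinates). Camera axes: x right, y down, z forward; pixel columns grow to the right and rows downward; lengths in m; the calibration is good to about 2 mm. A picture is of the moment at which its call begins. There is no depth.
- ctrl.close_job(): hands the job in; it is judged then, once.
The state is a dict: "clock": time; "joint_pos": joint angles; "qvel": joint speeds; "tau": joint torques, N m; "tool_pos": TCP position; "orientation": TCP orientation; "force": force on the tool from outside, world axes, zero at the start; "moment": the same for the moment, N m; "opening": finger opening in m; "gripper_force": force on a finger pad.
Only numpy, scipy, OpenCV 4.12 (cv2) and the standard library are available. Lean on these libraries where they do the work, as an engineer would, in place of code of your own. Each camera call takes 0.05 s, during which the arm holds its last target. There are 200 camera calls.

## Working session

There is one attempt and no reset: what is moved stays moved. The work goes in short steps, Python scripts to look and compute and a tool call to move; the robot and the scene stay as the last step left them, time stands still between calls to the robot, and variables do not carry over. Pictures are saved under pics/ and viewed, at most 14 in all, crops included, and the job is handed in when it is done.

Besides the shell and the picture viewer there is one more tool, called after "Call:" as name(argument=value, ...) on one line, values as JSON. send_rows: Moves the arm, as the interface text tells. Its arguments: {"type":"object","properties":{"plan":{"type":"array","items":{"type":"array","items":{"type":"array","items":{"type":"number"}}}},"fingers":{"type":"number"}},"required":["plan"]}

```bash
mkdir -p pics; ls
cat > h.py <<'E'
from plant import ctrl
import cv2, numpy as np
def snap(n,f=None):
    s=ctrl.snapshot(n)
    if f:
        cv2.imwrite('pics/'+f+'.png',cv2.cvtColor(s['img'],cv2.COLOR_RGB2BGR)); np.savez('pics/'+f+'.npz',**s)
    return s
def load(f): return dict(np.load('pics/'+f+'.npz'))
def ray(s,p):
    d=s['pose'][:3,:3]@np.linalg.solve(s['K'],[p[0],p[1],1.]); return s['pose'][:3,3],d/np.linalg.norm(d)
def onz(s,p,z):
    o,d=ray(s,p); return o+d*(z-o[2])/d[2]
def proj(s,X):
    c=s['pose'][:3,:3].T@(np.asarray(X)-s['pose'][:3,3]); u=s['K']@c; return u[:2]/u[2]
def tri(obs):
    A=0;b=0
    for s,p in obs:
        o,d=ray(s,p);M=np.eye(3)-np.outer(d,d);A=A+M;b=b+M@o
    return np.linalg.solve(A,b)
E
python3 - <<'E'
from h import *
for n in ['scene','top','wrist']:
    s=snap(n,n+'0'); print(n,s['K'][0,0],s['pose'].round(3).tolist())
a=[cv2.imread(f'pics/{n}0.png') for n in ['scene','top']]
print(ctrl.get_obs())
E
```

```text
pics
scene 426.65915272374247 [[0.582, -0.39, 0.714, -0.306], [-0.813, -0.305, 0.496, -0.645], [0.024, -0.869, -0.494, 0.631], [0.0, 0.0, 0.0, 1.0]]
top 404.809340002474 [[0.171, -0.965, 0.2, 0.339], [-0.985, -0.168, 0.031, -0.074], [0.004, -0.203, -0.979, 1.046], [0.0, 0.0, 0.0, 1.0]]
wrist 296.3586882029444 [[-0.336, 0.912, 0.236, 0.163], [0.942, 0.325, 0.086, -0.658], [0.002, 0.251, -0.968, 0.384], [0.0, 0.0, 0.0, 1.0]]
{'clock': 0.15, 'joint_pos': array([-5.37962887e+01,  2.05823365e+01,  6.47322573e-01, -1.58503790e-02,
       -7.01358410e+01, -1.65062759e+01]), 'qvel': array([ 0.01280356, -0.15438919,  0.18464216,  0.06568227,  0.00189799,
        0.16023729]), 'tau': array([-3.50226517e-03, -5.83273852e+01,  2.93291795e+01,  7.00117663e+00,
        8.82713852e-03, -9.98182145e-05]), 'tool_pos': array([ 0.22736687, -0.63517131,  0.22584174]), 'orientation': array([ 1.79927831e+02, -5.84496597e-03, -1.60307956e+02]), 'force': array([0.07359908, 0.44664676, 0.33219055]), 'moment': array([-0.03665937,  0.03387521,  0.03775564]), 'gripper_force': 0.0, 'opening': 0.08770059961439727}
```

View pics/top0.png

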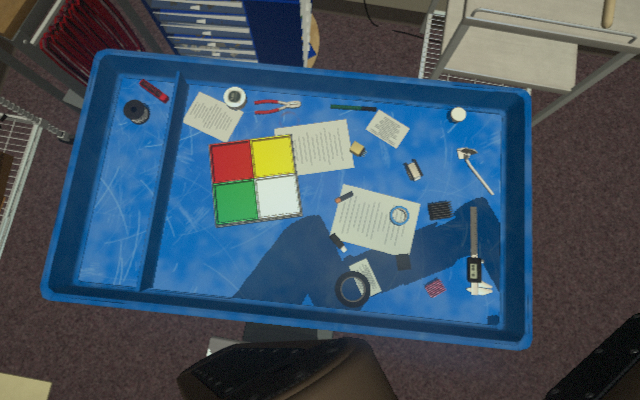

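View pics/scene0.png

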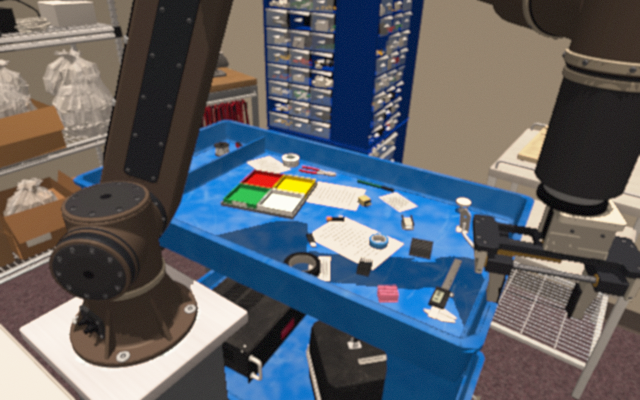

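The top view shows the bins: red (231,162), yellow (273,157), green (237,202), white (278,197). Candidates in top-view pixels:
- **Relay:** (357,149), or the adapter-like thing at (413,170).
- **Cell:** (345,197), or the stick at (338,242).
- **Heat sinks:** (440,210), (403,262) and a pink one at (433,288).
- **Tape:** blue roll at (399,215). The white roll (235,97) and black roll (352,288) are not it.

Next is a close crop to check the choice.

Run:
```python
from h import *
i=cv2.imread('pics/top0.png')[130:305,320:470]
j=cv2.imread('pics/scene0.png')[180:310,300:460]
i=cv2.resize(i,None,fx=3.4,fy=3.4,interpolation=cv2.INTER_CUBIC)
cv2.imwrite('pics/c1.png',i)
cv2.imwrite('pics/c2.png',cv2.resize(j,None,fx=4.5,fy=4.5,interpolation=cv2.INTER_CUBIC))
s=load('top0')
for n,p,z in [('relay',(357,149),.02),('dsub',(413,170),.02),('aa',(345,197),.01),('usb',(338,242),0),('hs1',(440,210),.02),('hs2',(403,262),.02),('tape',(399,215),.018),('R',(231,162),.01),('Y',(273,157),.01),('G',(237,202),.01),('W',(278,197),.01),('c1',(210,143),.02),('c2',(294,135),.02),('c3',(301,217),.02),('c4',(217,227),.02)]:
    X=onz(s,p,z);print(n,X.round(3),np.hypot(*X[:2]).round(3))
```

```text
relay [ 0.682 -0.123  0.02 ] 0.693
dsub [ 0.65  -0.277  0.02 ] 0.707
aa [ 0.551 -0.113  0.01 ] 0.562
usb [ 0.433 -0.114  0.   ] 0.448
hs1 [ 0.557 -0.358  0.02 ] 0.662
hs2 [ 0.41  -0.282  0.02 ] 0.497
tape [ 0.526 -0.257  0.018] 0.585
R [0.592 0.2   0.01 ] 0.625
Y [0.625 0.093 0.01 ] 0.632
G [0.489 0.162 0.01 ] 0.515
W [0.521 0.059 0.01 ] 0.524
c1 [0.631 0.263 0.02 ] 0.684
c2 [0.692 0.048 0.02 ] 0.693
c3 [ 0.478 -0.01   0.02 ] 0.478
c4 [0.416 0.196 0.02 ] 0.46
```

View pics/c1.png

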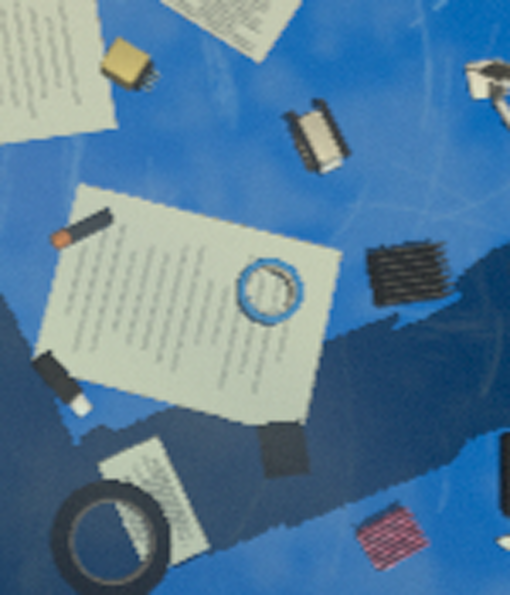

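View pics/c2.png

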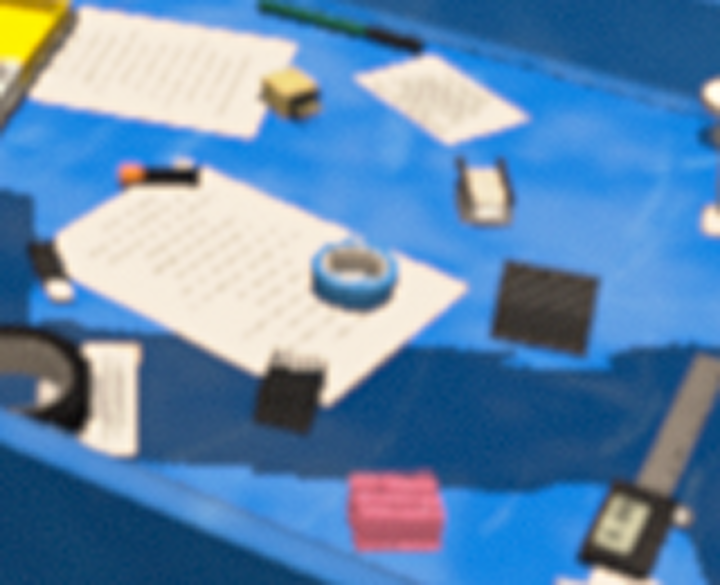

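Relay at crop (128,65), black/copper cell at (82,228) and blue tape at (270,291) are clear. The adapter is (315,137) and the stick (62,383). The heat sink at crop (408,272) is larger than the one at (285,448) and there's a pink one at (392,538), so I take the one at (285,448). Now to move the wrist camera over them for close views.

The rows are not in the units I measure in: shifts go in shares of 100 cm and turns go in shares of 60 degrees. I convert before sending: -22.5 cm / 100 = -0.225, 15 cm / 100 = 0.15.

Call:
send_rows(plan=[[[-0.225, 0.15, -0.01, 0, 0, 0], [-0.225, 0.15, -0.01, 0, 0, 0], [-0.225, 0.15, -0.01, 0, 0, 0], [-0.225, 0.15, -0.01, 0, 0, 0], [-0.225, 0.15, -0.01, 0, 0, 0], [-0.225, 0.15, -0.01, 0, 0, 0], [-0.225, 0.15, -0.01, 0, 0, 0], [-0.225, 0.15, -0.01, 0, 0, 0]]], fingers=1)

```text
clock: 0.82
tool_pos: [0.3911, -0.4154, 0.237]
orientation: [-180.0, 0.1, -160.1]
force: [-0.1, 0.3, 0.0]
opening: 0.0876
gripper_force: 0.0
```

To row units: -19 cm / 100 = -0.19, 10 cm / 100 = 0.1.

Call:
send_rows(plan=[[[-0.19, 0.1, -0.01, 0, 0, 0], [-0.19, 0.1, -0.01, 0, 0, 0], [-0.19, 0.1, -0.01, 0, 0, 0], [-0.19, 0.1, -0.01, 0, 0, 0], [-0.19, 0.1, -0.01, 0, 0, 0], [-0.19, 0.1, -0.01, 0, 0, 0], [-0.19, 0.1, -0.01, 0, 0, 0], [-0.19, 0.1, -0.01, 0, 0, 0]]])

```text
clock: 1.48
tool_pos: [0.5339, -0.26, 0.2461]
orientation: [180.0, -0.1, -160.2]
force: [-0.1, -1.7, 0.1]
opening: 0.0877
gripper_force: 0.0
```

Run:
```python
from h import *
snap('wrist','w1');o=ctrl.get_obs();print(o['clock'],o['tool_pos'],o['orientation'],o['joint_pos'].round(1))
```

```text
1.5333 [ 0.53337573 -0.26058143  0.24616684] [ 1.79975029e+02 -4.96739762e-02 -1.60299552e+02] [ -7.2  12.3  -8.2   0.  -69.5 -63.1]
```

To row units: 12 cm / 100 = 0.12, -4 cm / 100 = -0.04.

Call:
send_rows(plan=[[[-0.04, 0.12, 0, 0, 0, 0], [-0.04, 0.12, 0, 0, 0, 0], [-0.04, 0.12, 0, 0, 0, 0], [-0.04, 0.12, 0, 0, 0, 0], [-0.04, 0.12, 0, 0, 0, 0], [-0.04, 0.12, 0, 0, 0, 0]]])

```text
clock: 2.03
tool_pos: [0.5307, -0.1346, 0.2468]
orientation: [-180.0, 0.0, -160.3]
force: [0.1, -0.0, -1.2]
opening: 0.0874
gripper_force: 0.0
```

Run:
```python
from h import *
snap('wrist','w2');o=ctrl.get_obs();print(o['clock'],o['tool_pos'],o['orientation'],o['joint_pos'].round(1))
```

```text
2.0833 [ 0.53078572 -0.1350561   0.24668215] [-1.79988542e+02  2.99666415e-03 -1.60372186e+02] [  6.2   7.8 -13.7   0.  -68.5 -76.6]
```

View pics/w1.png

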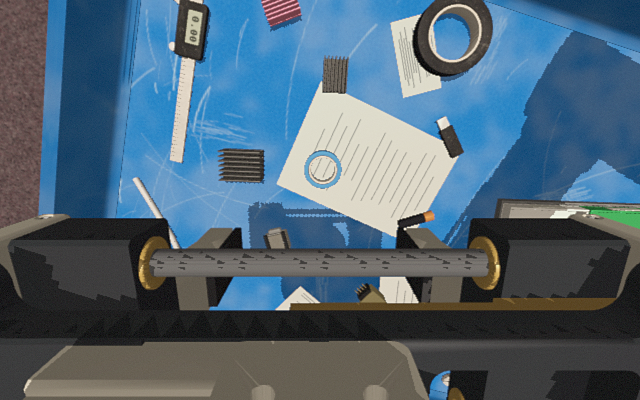

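View pics/w2.png

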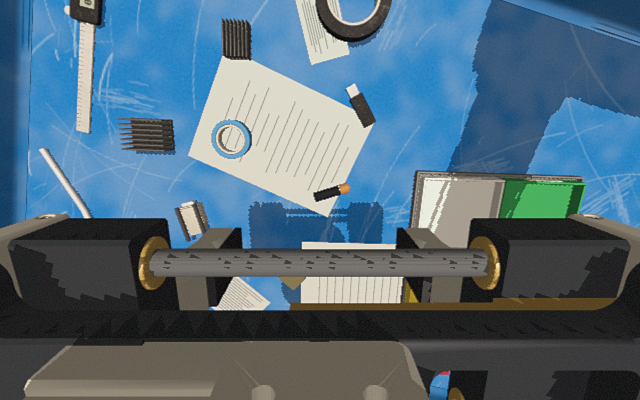

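In w1 the tape is at (322,168), the small heat sink at (336,74) with fins running up the image, the larger one at (241,165), the cell at (416,220) with copper end right, and the stick at (447,136). In w2 the tape is at (231,139), the small heat sink at (236,39) and the cell at (332,192). The gripper hides the relay, so I go past it and turn.

To row units: -19.5 cm / 100 = -0.195, 10.5 cm / 100 = 0.105, -53 degrees / 60 = -0.8833.

Call:
send_rows(plan=[[[-0.195, 0.105, 0, 0, 0, -0.8833], [-0.195, 0.105, 0, 0, 0, -0.8833], [-0.195, 0.105, 0, 0, 0, -0.8833], [-0.195, 0.105, 0, 0, 0, -0.8833], [-0.195, 0.105, 0, 0, 0, -0.8833], [-0.195, 0.105, 0, 0, 0, -0.8833], [-0.195, 0.105, 0, 0, 0, -0.8833], [-0.195, 0.105, 0, 0, 0, -0.8833]]])

```text
clock: 2.75
tool_pos: [0.6802, 0.0296, 0.2449]
orientation: [179.9, -0.1, -107.0]
force: [0.8, -0.5, -0.2]
opening: 0.0875
gripper_force: 0.0
```

Run:
```python
from h import *
snap('wrist','w3');o=ctrl.get_obs();print(o['clock'],o['tool_pos'],o['orientation'],o['joint_pos'].round(1))
```

```text
2.8 [0.67990698 0.02915014 0.24530674] [ 1.79921015e+02 -6.45511967e-02 -1.07002954e+02] [ 18.8  20.6   3.1   0.  -72.7 -35.8]
```

To row units: -8 cm / 100 = -0.08, 5 cm / 100 = 0.05.

Call:
send_rows(plan=[[[0, -0.08, 0.05, 0, 0, 0], [0, -0.08, 0.05, 0, 0, 0], [0, -0.08, 0.05, 0, 0, 0], [0, -0.08, 0.05, 0, 0, 0], [0, -0.08, 0.05, 0, 0, 0], [0, -0.08, 0.05, 0, 0, 0]]])

```text
clock: 3.3
tool_pos: [0.7556, 0.0058, 0.1973]
orientation: [-180.0, 0.0, -107.4]
force: [0.6, 0.3, -0.1]
opening: 0.0875
gripper_force: 0.0
```

Run:
```python
from h import *
snap('wrist','w4');o=ctrl.get_obs();print(o['clock'],o['tool_pos'],o['orientation'],o['joint_pos'].round(1))
a=np.vstack([cv2.imread(f'pics/w{k}.png')[:300] for k in (3,4)])
cv2.imwrite('pics/w34.png',a)
```

```text
3.35 [0.75563822 0.00636061 0.19808569] [-1.79907411e+02  3.86945282e-02 -1.07370920e+02] [ 15.2  29.   10.2   0.  -71.1 -32.6]
```

View pics/w34.png

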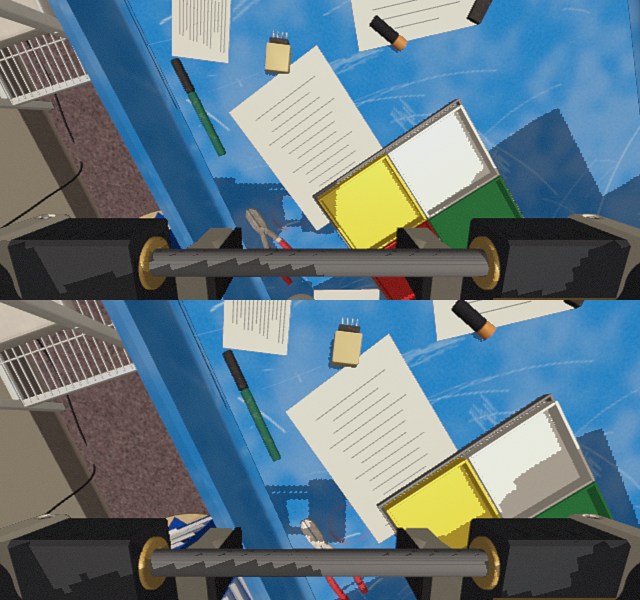

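The stacked w3/w4 picture shows the relay at w3 (278,55) and w4 (347,43), pins up the image. The cell is at w3 (388,33) and w4 (474,18). Yellow and white bin corners are also visible. Next I make a close crop montage to pick matching points.

Run:
```python
from h import *
def crop(f,c):
    i=cv2.imread(f'pics/{f}.png'); x,y=max(c[0]-25,0),max(c[1]-25,0)
    t=cv2.resize(i[y:y+50,x:x+50],(200,200),interpolation=cv2.INTER_NEAREST)
    for k in range(0,50,10): cv2.line(t,(k*4,0),(k*4,3),(0,0,255),1); cv2.line(t,(0,k*4),(3,k*4),(0,0,255),1)
    cv2.putText(t,f'{f} {x},{y}',(70,195),0,.4,(0,0,255),1); return t
L=[('w3',(278,55)),('w4',(347,43)),('w3',(388,33)),('w4',(474,25)),('w1',(336,74)),('w2',(236,39)),('w1',(322,168)),('w2',(231,139))]
t=[crop(*l) for l in L]
cv2.imwrite('pics/m1.png',np.vstack([np.hstack(t[:4]),np.hstack(t[4:])]))
def hull(f,box,fn):
    s=load(f);i=s['img'].astype(int);m=np.zeros(i.shape[:2],np.uint8);x0,y0,x1,y1=box
    m[y0:y1,x0:x1]=fn(i)[y0:y1,x0:x1]
    n,l,st,ce=cv2.connectedComponentsWithStats(m);k=1+st[1:,4].argmax()
    r=cv2.minAreaRect(np.argwhere(l==k)[:,::-1].astype(np.float32)); return s,np.array(r[0]),cv2.boxPoints(r),st[k,4]
bg=lambda i:((i[...,0]>i[...,2]+35)).astype(np.uint8)
bl=lambda i:((i[...,2]>i[...,0]+50)&(i[...,1]>i[...,0]+30)).astype(np.uint8)
dk=lambda i:(i.max(2)<95).astype(np.uint8)
for n,fn,v in [('relay',bg,[('w3',(255,30,305,82)),('w4',(325,15,370,72))]),('hs',dk,[('w1',(315,48,355,100)),('w2',(215,12,258,64))]),]:
    h=[hull(*a,fn) for a in v]
    print(n,[x[1].round(1).tolist() for x in h],[int(x[3]) for x in h],'tri',tri([(x[0],x[1]) for x in h]).round(4))
    for x in h: print(x[2].round(1).tolist(),[onz(x[0],p,.021)[:2].round(4).tolist() for p in x[2]])
```

```text
relay [[277.6, 57.1], [346.5, 48.3]] [694, 914] tri [ 0.6847 -0.1211  0.0152]
[[264.20001220703125, 70.69999694824219], [266.6000061035156, 41.599998474121094], [291.0, 43.599998474121094], [288.6000061035156, 72.69999694824219]] [[0.7045, -0.1107], [0.6911, -0.1397], [0.6644, -0.1293], [0.6772, -0.1]]
[[331.20001220703125, 64.0999984741211], [335.1000061035156, 29.5], [361.70001220703125, 32.400001525878906], [357.8999938964844, 67.0999984741211]] [[0.7049, -0.1101], [0.6918, -0.14], [0.6666, -0.1293], [0.6792, -0.0989]]
hs [[343.3, 75.5], [236.0, 39.0]] [121, 924] tri [ 0.4132 -0.2736  0.0428]
[[339.5, 92.0], [341.6000061035156, 58.70000076293945], [347.1000061035156, 59.0], [345.0, 92.30000305175781]] [[0.428, -0.2708], [0.3921, -0.2817], [0.3902, -0.2753], [0.4261, -0.2643]]
[[222.0, 19.0], [250.0, 19.0], [250.0, 59.0], [222.0, 59.0]] [[0.3961, -0.3014], [0.3852, -0.2709], [0.4262, -0.259], [0.4374, -0.2904]]
```

View pics/m1.png

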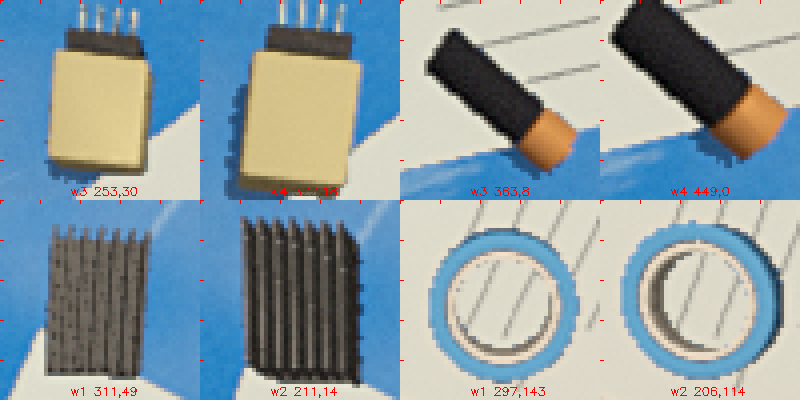

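Run:
```python
from h import *
S={k:load(k) for k in ['w1','w2','w3','w4','top0','scene0']}
def T(n,a,p,b,q):
    X=tri([(S[a],p),(S[b],q)]); e=[np.linalg.norm(proj(S[a],X)-p),np.linalg.norm(proj(S[b],X)-q)]
    print(n,X.round(4),'err',np.round(e,1)); return X
R=[T('relay'+n,'w3',p,'w4',q) for n,p,q in [('TL',(267.25,43),(335,31.25)),('TR',(290,45.5),(362.25,33.5)),('BL',(265.25,69.75),(332,62.25)),('BR',(288.25,71.75),(359,64.25))]]
C=np.mean(R,0);d=(R[2]+R[3]-R[0]-R[1])/2;print('relay block c',C,'len',np.linalg.norm(d),'x-heading',np.degrees(np.arctan2(d[1],d[0])))
T('cell bt','w3',(398.5,34.5),'w4',(487.5,20.5));T('cell bb','w3',(392.5,43),'w4',(476.5,32.5));T('cell e1','w3',(407.25,41.75),'w4',(495.75,30));T('cell e2','w3',(400.5,51),'w4',(484,40));T('cell bl','w3',(370,24.5),'w4',(451.5,8.75))
e=[onz(S['w3'],p,.007) for p in [(376.75,15.5),(370,24.5),(407.25,41.75),(400.5,51)]]
a=(e[0]+e[1])/2;b=(e[2]+e[3])/2;print('cell c',(a+b)/2,np.linalg.norm(a-b),np.linalg.norm(e[0]-e[1]),'hd',np.degrees(np.arctan2(*(b-a)[1::-1])))
H=[T('hsTL','w1',(324,57),'w2',(222.25,18.5)),T('hsTR','w1',(348.5,57),'w2',(246,19.5)),T('hsBL','w1',(322.75,93),'w2',(222.75,58)),T('hsBR','w1',(346.5,93),'w2',(251,59))]
for f,P in [('w1',[(324,57),(348.5,57),(346.5,93),(322.75,93)])]:
    for z in (.022,.0):
        e=[onz(S[f],p,z) for p in P];print(z,[x[:2].round(4).tolist() for x in e])
T('tape','w1',(323,169.2),'w2',(230,139))
for n,p,q in [('Yfar',(316,193),(380,207)),('YW',(388,155),(469,159)),('Wtop',(460,103),(551,98)),('Wr',(497,180),(594,185)),('ctr',(427,220),(500,228))]: T(n,'w3',p,'w4',q)
```

```text
relayTL [ 0.6914 -0.14    0.0141] err [0.1 0.1]
relayTR [ 0.6662 -0.1282  0.0199] err [0.2 0.2]
relayBL [ 0.7033 -0.112   0.0174] err [0.1 0.1]
relayBR [ 0.6773 -0.1012  0.0208] err [0.1 0.1]
relay block c [ 0.68456689 -0.12036909  0.01805042] len 0.0298618869914014 x-heading 67.35570846832768
cell bt [ 0.5403 -0.1024  0.0168] err [0.2 0.2]
cell bb [ 0.5456 -0.0969  0.0036] err [0.9 1. ]
cell e1 [ 0.5307 -0.092   0.0122] err [0.6 0.7]
cell e2 [ 0.5363 -0.0869 -0.002 ] err [0.1 0.1]
cell bl [ 0.5661 -0.1265  0.0013] err [0.3 0.3]
cell c [ 0.54817459 -0.10899525  0.007     ] 0.04807862182343511 0.012274483403353464 hd 126.30183652277685
hsTL [ 0.396  -0.3022  0.0185] err [0.9 0.9]
hsTR [ 0.3878 -0.2746  0.0227] err [0.2 0.2]
hsBL [ 0.4361 -0.2896  0.0218] err [0. 0.]
hsBR [ 0.4244 -0.2615  0.007 ] err [0.1 0.1]
0.022 [[0.3976, -0.302], [0.3878, -0.2746], [0.4263, -0.2623], [0.4361, -0.2896]]
0.0 [[0.3935, -0.303], [0.3831, -0.2741], [0.4238, -0.2611], [0.4342, -0.29]]
tape [ 0.5248 -0.2571  0.0188] err [0.3 0.3]
Yfar [0.6922 0.0573 0.0078] err [2.3 2.6]
YW [0.5871 0.0301 0.0249] err [0.1 0.1]
Wtop [ 0.4802 -0.0048  0.0075] err [0.4 0.4]
Wr [0.4627 0.0996 0.032 ] err [0.7 0.7]
ctr [ 0.5452  0.1473 -0.0181] err [1.1 1.2]
```

Measurements agree with the text:
- **Relay:** block top at 20 mm, 30 mm long, centred (0.685,-0.120), heading 67°.
- **Cell:** centre (0.548,-0.109), heading 126°, top about 14 mm.
- **Heat sink:** 29 x 40 mm, centre (0.412,-0.282), heading 18°, top about 22 mm.
- **Tape:** (0.525,-0.257), top 19 mm.
- **Caddy:** centre about (0.557,0.129), rim 25 mm.

All are within reach. Now to work out the relay moves.

```bash
cat >> h.py <<'E'
from scipy.spatial.transform import Rotation as Ro
def chain(ts,start=None):
    """ts: list of (x,y,z,yaw); prints shift cm and turn deg per leg from measured/start pose"""
    if start is None:
        o=ctrl.get_obs(); start=(*o['tool_pos'],o['orientation'][2])
    for t in ts:
        R=Ro.from_euler('xyz',[180,0,start[3]],degrees=True)
        d=R.inv().apply(np.subtract(t[:3],start[:3]))*100
        w=(R.inv()*Ro.from_euler('xyz',[180,0,t[3]],degrees=True)).as_rotvec(degrees=True)
        print(t,'shift',d.round(2),'rz',w.round(1)[2],'rows',round(max(np.linalg.norm(d)/4.17,abs(w[2])/7.16),1)); start=t
B=dict(R=(.594,.195),Y=(.624,.091),G=(.490,.167),W=(.520,.062))
E
python3 -c "
from h import *
chain([(.6846,-.1204,.06,-112.6),(.6846,-.1204,.004,-112.6),(.6846,-.1204,.1,-112.6),(.594,.195,.1,-112.6),(.594,.195,.013,-112.6)])"
```

```text
(0.6846, -0.1204, 0.06, -112.6) shift [14.22  3.   13.81] rz 5.2 rows 4.8
(0.6846, -0.1204, 0.004, -112.6) shift [ 0.  -0.   5.6] rz 0.0 rows 1.3
(0.6846, -0.1204, 0.1, -112.6) shift [ 0.   0.  -9.6] rz 0.0 rows 2.3
(0.594, 0.195, 0.1, -112.6) shift [-25.64  20.48   0.  ] rz 0.0 rows 7.9
(0.594, 0.195, 0.013, -112.6) shift [ 0.  -0.   8.7] rz 0.0 rows 2.1
```

To row units: 14.2 cm / 100 = 0.142, 13.8 cm / 100 = 0.138, 5.2 degrees / 60 = 0.0867.

Call:
send_rows(plan=[[[0.142, 0.03, 0.138, 0, 0, 0.0867], [0.142, 0.03, 0.138, 0, 0, 0.0867], [0.142, 0.03, 0.138, 0, 0, 0.0867], [0.142, 0.03, 0.138, 0, 0, 0.0867], [0.142, 0.03, 0.138, 0, 0, 0.0867], [0.142, 0.03, 0.138, 0, 0, 0.0867], [0.142, 0.03, 0.138, 0, 0, 0.0867], [0.142, 0.03, 0.138, 0, 0, 0.0867]]], fingers=0.75)

```text
clock: 4.02
tool_pos: [0.686, -0.1194, 0.0608]
orientation: [-179.8, 0.1, -112.5]
force: [1.0, 0.1, -0.4]
opening: 0.0656
gripper_force: 0.0
```

Call:
send_rows(plan=[[[0, 0, 0.02, 0, 0, 0], [0, 0, 0.04, 0, 0, 0], [0, 0, 0.05, 0, 0, 0], [0, 0, 0.056, 0, 0, 0], [0, 0, 0.056, 0, 0, 0]]])

```text
clock: 4.43
tool_pos: [0.685, -0.1189, 0.0023]
orientation: [180.0, -0.0, -112.4]
force: [-0.3, -0.5, 0.6]
opening: 0.0658
gripper_force: 0.0
```

Call:
send_rows(plan=[[[0, 0, 0, 0, 0, 0], [0, 0, 0, 0, 0, 0], [0, 0, 0, 0, 0, 0], [0, 0, 0, 0, 0, 0], [0, 0, 0, 0, 0, 0], [0, 0, 0, 0, 0, 0], [0, 0, 0, 0, 0, 0], [0, 0, 0, 0, 0, 0]]], fingers=0)

```text
clock: 5.1
tool_pos: [0.685, -0.1197, 0.0028]
orientation: [-180.0, 0.0, -112.5]
force: [-0.6, 1.2, 2.6]
opening: 0.0274
gripper_force: 30.0
```

Gripped at 27 mm, as expected for the relay.

To row units: -10 cm / 100 = -0.1, -8 cm / 100 = -0.08.

Call:
send_rows(plan=[[[0, 0, -0.02, 0, 0, 0], [0, 0, -0.05, 0, 0, 0], [0, 0, -0.08, 0, 0, 0], [0, 0, -0.1, 0, 0, 0], [0, 0, -0.1, 0, 0, 0]]])

```text
clock: 5.52
tool_pos: [0.6878, -0.1198, 0.1082]
orientation: [-179.6, 0.1, -112.5]
force: [0.1, 0.2, 0.8]
opening: 0.0279
gripper_force: 30.0
```

To row units: -13 cm / 100 = -0.13, -11 cm / 100 = -0.11.

Call:
send_rows(plan=[[[-0.02, 0.015, 0, 0, 0, 0], [-0.05, 0.04, 0, 0, 0, 0], [-0.08, 0.064, 0, 0, 0, 0], [-0.11, 0.088, 0, 0, 0, 0], [-0.13, 0.102, 0, 0, 0, 0], [-0.13, 0.102, 0, 0, 0, 0]]])

```text
clock: 6.02
tool_pos: [0.6393, 0.0436, 0.1024]
orientation: [180.0, 0.0, -112.3]
force: [-0.4, -0.3, 0.5]
opening: 0.0278
gripper_force: 30.0
```

To row units: -12.6 cm / 100 = -0.126, -11 cm / 100 = -0.11.

Call:
send_rows(plan=[[[-0.02, 0.015, 0, 0, 0, 0], [-0.05, 0.04, 0, 0, 0, 0], [-0.08, 0.064, 0, 0, 0, 0], [-0.11, 0.088, 0, 0, 0, 0], [-0.126, 0.102, 0, 0, 0, 0], [-0.126, 0.102, 0, 0, 0, 0]]])

```text
clock: 6.52
tool_pos: [0.5933, 0.1986, 0.1023]
orientation: [180.0, 0.0, -112.3]
force: [-0.1, 0.3, -0.7]
opening: 0.0277
gripper_force: 30.0
```

Run:
```python
from h import *
s=snap('top','t1');snap('wrist','w5')
o=ctrl.get_obs();print(o['tool_pos'],o['orientation'][2],o['opening'])
a=cv2.resize(cv2.imread('pics/t1.png')[110:250,170:370],(600,420),interpolation=cv2.INTER_CUBIC)
cv2.imwrite('pics/t1c.png',a)
```

```text
[0.59390772 0.19568087 0.10217798] -112.395620289846 0.027680867416535197
```

View pics/w5.png

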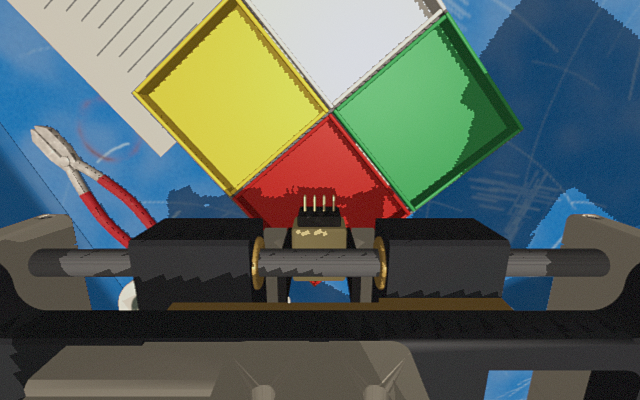

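w5 shows the relay held over the red bin. The centre junction of the four bins is at (330,108), the yellow left corner at (135,92), the yellow/red corner at (233,193), the green right corner at (521,128), and the red/green corner at (412,212). I use these to refine the bin positions.

Run:
```python
from h import *
s=load('w5')
P={k:onz(s,p,.024)[:2] for k,p in dict(c=(330,108),Yl=(135,92),YR=(233,193),Gr=(521,128),RG=(412,212),YW=(238,0),WG=(446,12)).items()}
for k in P:print(k,P[k].round(4),np.linalg.norm(P[k]-P['c']).round(4))
d=P['YR']-P['RG'];print(np.degrees(np.arctan2(*d[::-1])))
```

```text
c [0.5554 0.1283] 0.0
Yl [0.6871 0.0617] 0.1475
YR [0.6538 0.16  ] 0.1034
Gr [0.4238 0.1986] 0.1493
RG [0.523  0.2315] 0.1082
YW [0.5882 0.0364] 0.0976
WG [0.4552 0.0991] 0.1044
-28.655304149504783
```

The caddy centre is (0.555,0.128), which agrees with my estimate, so I lower now.

To row units: 9.2 cm / 100 = 0.092, 8.8 cm / 100 = 0.088.

Call:
send_rows(plan=[[[0, 0, 0.03, 0, 0, 0], [0, 0, 0.06, 0, 0, 0], [0, 0, 0.08, 0, 0, 0], [0, 0, 0.088, 0, 0, 0], [0, 0, 0.092, 0, 0, 0], [0, 0, 0.092, 0, 0, 0], [0, 0, 0.092, 0, 0, 0]]])

```text
clock: 7.2
tool_pos: [0.5952, 0.1944, 0.0114]
orientation: [-180.0, 0.0, -112.5]
force: [0.9, -0.4, 0.4]
opening: 0.0278
gripper_force: 30.0
```

Call:
send_rows(plan=[[[0, 0, 0, 0, 0, 0], [0, 0, 0, 0, 0, 0], [0, 0, 0, 0, 0, 0], [0, 0, 0, 0, 0, 0], [0, 0, 0, 0, 0, 0]]], fingers=0.5)

```text
clock: 7.62
tool_pos: [0.5945, 0.195, 0.0108]
orientation: [-180.0, 0.0, -112.5]
force: [-0.4, -1.2, 0.0]
opening: 0.0435
gripper_force: 0.0
```

To row units: -11 cm / 100 = -0.11, -9 cm / 100 = -0.09.

Call:
send_rows(plan=[[[0, 0, -0.02, 0, 0, 0], [0, 0, -0.05, 0, 0, 0], [0, 0, -0.09, 0, 0, 0], [0, 0, -0.11, 0, 0, 0], [0, 0, -0.11, 0, 0, 0]]])

```text
clock: 8.03
tool_pos: [0.5973, 0.1965, 0.1266]
orientation: [-179.7, 0.4, -112.4]
force: [-0.7, 0.1, 0.5]
opening: 0.0437
gripper_force: 0.0
```

Run:
```python
from h import *
o=ctrl.get_obs();print(o['tool_pos'],o['orientation'][2],o['opening'])
chain([(.5482,-.109,.06,-53.7),(.5482,-.109,.003,-53.7),(.5482,-.109,.1,-53.7),(.6231,.0927,.1,-53.7)])
```

```text
[0.59727228 0.19645792 0.12660287] -112.4373381082771 0.043650063791164914
(0.5482, -0.109, 0.06, -53.7) shift [30.11 -7.12  6.66] rz -58.7 rows 8.2
(0.5482, -0.109, 0.003, -53.7) shift [ 0.  -0.   5.7] rz 0.0 rows 1.4
(0.5482, -0.109, 0.1, -53.7) shift [-0.   0.  -9.7] rz 0.0 rows 2.3
(0.6231, 0.0927, 0.1, -53.7) shift [-11.82 -17.98  -0.  ] rz 0.0 rows 5.2
```

To row units: 29.9 cm / 100 = 0.299, -7.3 cm / 100 = -0.073, -58.7 degrees / 60 = -0.9783.

Call:
send_rows(plan=[[[0.299, -0.073, 0.06, 0, 0, -0.9783], [0.299, -0.073, 0.06, 0, 0, -0.9783], [0.299, -0.073, 0.06, 0, 0, -0.9783], [0.299, -0.073, 0.06, 0, 0, -0.9783], [0.299, -0.073, 0.06, 0, 0, -0.9783], [0.299, -0.073, 0.06, 0, 0, -0.9783], [0.299, -0.073, 0.06, 0, 0, -0.9783], [0.299, -0.073, 0.06, 0, 0, -0.9783]]], fingers=0.6)

```text
clock: 8.7
tool_pos: [0.5461, -0.1115, 0.0599]
orientation: [180.0, 0.0, -56.3]
force: [-0.3, 0.3, -0.6]
opening: 0.0524
gripper_force: 0.0
```

Run:
```python
from h import *
s=snap('wrist','w6');snap('top','t2')
o=ctrl.get_obs();print(o['tool_pos'],o['orientation'][2],o['opening'])
chain([(.5482,-.109,.06,-53.7)])
a=cv2.imread('pics/w6.png');b=cv2.resize(cv2.imread('pics/t2.png')[120:240,190:370],(640,200*32//15))
cv2.imwrite('pics/m2.png',cv2.resize(np.vstack([a[150:],cv2.resize(cv2.imread('pics/t2.png')[125:230,190:370],(640,340),interpolation=cv2.INTER_CUBIC)]),None,fx=1,fy=1))
```

```text
[ 0.5451205  -0.11275946  0.05917774] -56.463978975365926 0.05270109292879576
(0.5482, -0.109, 0.06, -53.7) shift [-0.14 -0.46 -0.08] rz -2.8 rows 0.4
```

View pics/m2.png

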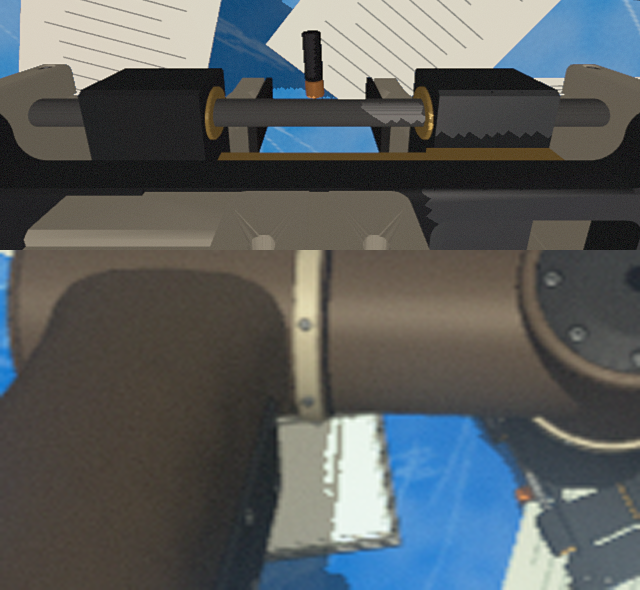

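The cell at (313,64 in the crop) lies between the open fingers, slightly off in angle and side. I correct that and descend.

To row units: 5.7 cm / 100 = 0.057, 5.2 cm / 100 = 0.052, -2.8 degrees / 60 = -0.0467.

Call:
send_rows(plan=[[[-0.001, -0.005, 0, 0, 0, -0.0467], [-0.001, -0.005, 0.02, 0, 0, -0.0467], [-0.001, -0.005, 0.04, 0, 0, -0.0467], [-0.001, -0.005, 0.052, 0, 0, -0.0467], [-0.001, -0.005, 0.057, 0, 0, -0.0467], [-0.001, -0.005, 0.057, 0, 0, -0.0467]]])

```text
clock: 9.3
tool_pos: [0.5502, -0.1054, 0.0024]
orientation: [179.9, 0.1, -53.8]
force: [-0.5, -0.2, -0.2]
opening: 0.0528
gripper_force: 0.0
```

Call:
send_rows(plan=[[[0, 0, 0, 0, 0, 0], [0, 0, 0, 0, 0, 0], [0, 0, 0, 0, 0, 0], [0, 0, 0, 0, 0, 0], [0, 0, 0, 0, 0, 0], [0, 0, 0, 0, 0, 0], [0, 0, 0, 0, 0, 0], [0, 0, 0, 0, 0, 0]]], fingers=0)

```text
clock: 9.97
tool_pos: [0.551, -0.1057, 0.0039]
orientation: [-180.0, -0.0, -53.8]
force: [-0.9, 0.7, 3.0]
opening: 0.0138
gripper_force: 30.0
```

Gripped at 13.8 mm, which matches the cell.

To row units: -10 cm / 100 = -0.1, -8 cm / 100 = -0.08.

Call:
send_rows(plan=[[[0, 0, -0.02, 0, 0, 0], [0, 0, -0.05, 0, 0, 0], [0, 0, -0.08, 0, 0, 0], [0, 0, -0.1, 0, 0, 0], [0, 0, -0.1, 0, 0, 0]]])

```text
clock: 10.38
tool_pos: [0.5539, -0.1056, 0.1083]
orientation: [-179.6, -0.2, -53.8]
force: [0.9, 0.3, -0.8]
opening: 0.014
gripper_force: 30.0
```

To row units: -17.5 cm / 100 = -0.175, -14.2 cm / 100 = -0.142.

Call:
send_rows(plan=[[[-0.015, -0.022, 0, 0, 0, 0], [-0.035, -0.052, 0, 0, 0, 0], [-0.055, -0.082, 0, 0, 0, 0], [-0.075, -0.112, 0, 0, 0, 0], [-0.095, -0.142, 0, 0, 0, 0], [-0.118, -0.175, 0, 0, 0, 0], [-0.118, -0.175, 0, 0, 0, 0], [-0.118, -0.175, 0, 0, 0, 0]]])

```text
clock: 11.05
tool_pos: [0.6228, 0.095, 0.1025]
orientation: [180.0, 0.0, -53.7]
force: [0.5, -0.8, -1.2]
opening: 0.0142
gripper_force: 30.0
```

To row units: 9.2 cm / 100 = 0.092, 9 cm / 100 = 0.09.

Call:
send_rows(plan=[[[0, 0, 0.03, 0, 0, 0], [0, 0, 0.06, 0, 0, 0], [0, 0, 0.08, 0, 0, 0], [0, 0, 0.09, 0, 0, 0], [0, 0, 0.092, 0, 0, 0], [0, 0, 0.092, 0, 0, 0], [0, 0, 0.092, 0, 0, 0]]])

```text
clock: 11.63
tool_pos: [0.6228, 0.0924, 0.0119]
orientation: [-180.0, -0.0, -53.9]
force: [0.3, -0.3, -0.1]
opening: 0.0135
gripper_force: 30.0
```

Call:
send_rows(plan=[[[0, 0, 0, 0, 0, 0], [0, 0, 0, 0, 0, 0], [0, 0, 0, 0, 0, 0], [0, 0, 0, 0, 0, 0], [0, 0, 0, 0, 0, 0]]], fingers=0.4)

```text
clock: 12.05
tool_pos: [0.6227, 0.093, 0.0118]
orientation: [-180.0, -0.0, -53.8]
force: [0.7, -0.6, 0.3]
opening: 0.0348
gripper_force: 0.0
```

To row units: -12 cm / 100 = -0.12, -9 cm / 100 = -0.09.

Call:
send_rows(plan=[[[0, 0, -0.02, 0, 0, 0], [0, 0, -0.05, 0, 0, 0], [0, 0, -0.09, 0, 0, 0], [0, 0, -0.12, 0, 0, 0], [0, 0, -0.12, 0, 0, 0]]])

```text
clock: 12.47
tool_pos: [0.6264, 0.094, 0.1392]
orientation: [-179.4, -0.2, -53.7]
force: [1.3, -0.4, 1.0]
opening: 0.0352
gripper_force: 0.0
```

To row units: 19.6 cm / 100 = 0.196, 8.9 cm / 100 = 0.089, 54 degrees / 60 = 0.9.

Call:
send_rows(plan=[[[0.089, 0.196, 0, 0, 0, 0.9], [0.089, 0.196, 0, 0, 0, 0.9], [0.089, 0.196, 0, 0, 0, 0.9], [0.089, 0.196, 0, 0, 0, 0.9], [0.089, 0.196, 0, 0, 0, 0.9], [0.089, 0.196, 0, 0, 0, 0.9], [0.089, 0.196, 0, 0, 0, 0.9], [0.089, 0.196, 0, 0, 0, 0.9]]], fingers=0.75)

```text
clock: 13.13
tool_pos: [0.5163, -0.0957, 0.1319]
orientation: [-180.0, 0.0, -108.3]
force: [-0.3, 0.7, -0.1]
opening: 0.0649
gripper_force: 0.0
```

Run:
```python
from h import *
o=ctrl.get_obs();print(o['tool_pos'],o['orientation'][2],o['joint_pos'].round(0))
chain([(.412,-.282,.08,-162.1)])
```

```text
[ 0.51633747 -0.09568306  0.13194418] -108.3275525614386 [ 11.  11. -26.  -0. -53. -29.]
(0.412, -0.282, 0.08, -162.1) shift [20.97  4.05  5.19] rz 53.8 rows 7.5
```

To row units: 21 cm / 100 = 0.21, 5 cm / 100 = 0.05, 53.8 degrees / 60 = 0.8967.

Call:
send_rows(plan=[[[0.21, 0.04, 0.05, 0, 0, 0.8967], [0.21, 0.04, 0.05, 0, 0, 0.8967], [0.21, 0.04, 0.05, 0, 0, 0.8967], [0.21, 0.04, 0.05, 0, 0, 0.8967], [0.21, 0.04, 0.05, 0, 0, 0.8967], [0.21, 0.04, 0.05, 0, 0, 0.8967], [0.21, 0.04, 0.05, 0, 0, 0.8967], [0.21, 0.04, 0.05, 0, 0, 0.8967]]])

```text
clock: 13.8
tool_pos: [0.4135, -0.2833, 0.0812]
orientation: [180.0, -0.0, -162.2]
force: [-0.3, 0.2, 1.2]
opening: 0.0657
gripper_force: 0.0
```

Call:
send_rows(plan=[[[0, 0, 0, 0, 0, 0], [0, 0, 0, 0, 0, 0]]])

```text
clock: 13.97
tool_pos: [0.4146, -0.2824, 0.0816]
orientation: [-180.0, 0.0, -161.5]
force: [0.9, 0.1, 0.8]
opening: 0.0658
gripper_force: 0.0
```

Run:
```python
from h import *
s=snap('wrist','w7')
cv2.imwrite('pics/w7c.png',cv2.resize(cv2.imread('pics/w7.png')[60:310,170:470],(780,650))[:600])
o=ctrl.get_obs();print(o['tool_pos'],o['orientation'][2],o['joint_pos'].round(0))
chain([(.412,-.282,.004,-162.1)])
for c in [(.393,-.3025),(.3835,-.2742),(.4311,-.2903),(.4216,-.2616)]: print(proj(s,(*c,.022)).round(0))
```

```text
[ 0.41469792 -0.28223377  0.08166121] -161.4597103128819 [-12.  13. -32.  -0. -45. -60.]
(0.412, -0.282, 0.004, -162.1) shift [0.25 0.11 7.77] rz 0.6 rows 1.9
[302. 179.]
[342. 179.]
[302. 229.]
[341. 229.]
```

View pics/w7c.png

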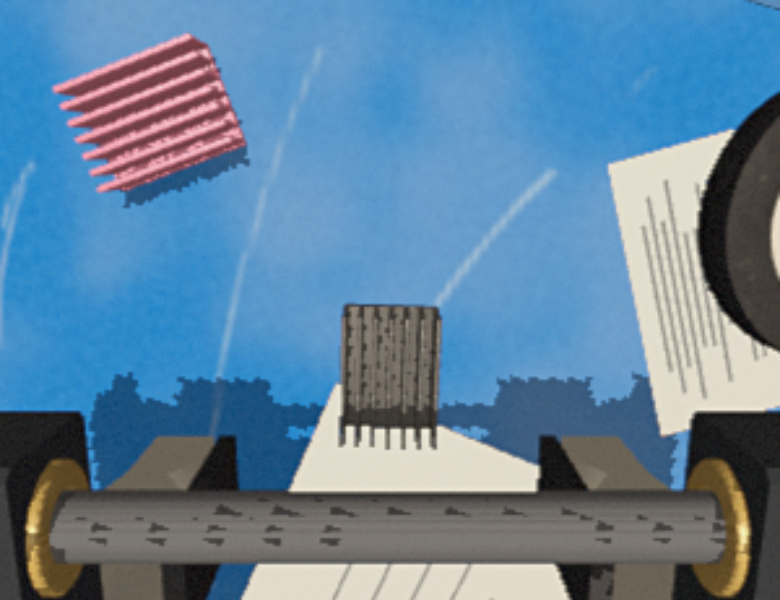

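The black heat sink is centred between the fingers at (320,204 full frame), within 2 px of the prediction. The pink one is well clear. I descend and grip.

To row units: 7.7 cm / 100 = 0.077, 7.4 cm / 100 = 0.074, 0.6 degrees / 60 = 0.01.

Call:
send_rows(plan=[[[0.002, 0.001, 0.03, 0, 0, 0.01], [0.002, 0.001, 0.05, 0, 0, 0.01], [0.002, 0.001, 0.065, 0, 0, 0.01], [0.002, 0.001, 0.074, 0, 0, 0.01], [0.002, 0.001, 0.077, 0, 0, 0.01], [0.002, 0.001, 0.077, 0, 0, 0.01]]])

```text
clock: 14.52
tool_pos: [0.4123, -0.2818, 0.0042]
orientation: [180.0, -0.1, -162.1]
force: [-0.1, -0.8, 0.6]
opening: 0.0658
gripper_force: 0.0
```

Call:
send_rows(plan=[[[0, 0, 0, 0, 0, 0], [0, 0, 0, 0, 0, 0], [0, 0, 0, 0, 0, 0], [0, 0, 0, 0, 0, 0], [0, 0, 0, 0, 0, 0], [0, 0, 0, 0, 0, 0], [0, 0, 0, 0, 0, 0], [0, 0, 0, 0, 0, 0]]], fingers=0)

```text
clock: 15.18
tool_pos: [0.4125, -0.282, 0.0048]
orientation: [-180.0, 0.0, -162.2]
force: [-1.7, 1.7, 3.6]
opening: 0.0294
gripper_force: 30.0
```

Run:
```python
from h import *
o=ctrl.get_obs();p=o['tool_pos'];print(p,o['orientation'][2],o['opening'])
chain([(p[0],p[1],.12,-162.1),(.45,-.06,.12,-140),(.4877,.1633,.12,-119.5),(.4877,.1633,p[2]+.0075,-119.5)])
```

```text
[ 0.41249295 -0.28204844  0.00483608] -162.2188005377399 0.029413960074625364
(np.float64(0.41249294556506977), np.float64(-0.28204844480223534), 0.12, -162.1) shift [  0.     0.   -11.52] rz -0.1 rows 2.8
(0.45, -0.06, 0.12, -140) shift [-10.39  19.98   0.  ] rz -22.1 rows 5.4
(0.4877, 0.1633, 0.12, -119.5) shift [-17.24  14.68   0.  ] rz -20.5 rows 5.4
(0.4877, 0.1633, np.float64(0.012336075677242337), -119.5) shift [ 0.   -0.   10.77] rz 0.0 rows 2.6
```

Gripped at 29.4 mm, as expected.

To row units: -11.5 cm / 100 = -0.115, -11 cm / 100 = -0.11.

Call:
send_rows(plan=[[[0, 0, -0.02, 0, 0, 0], [0, 0, -0.05, 0, 0, 0], [0, 0, -0.08, 0, 0, 0], [0, 0, -0.11, 0, 0, 0], [0, 0, -0.115, 0, 0, 0], [0, 0, -0.115, 0, 0, 0]]])

```text
clock: 15.68
tool_pos: [0.4138, -0.2824, 0.1218]
orientation: [-179.9, 0.2, -162.2]
force: [-0.1, 0.5, -1.5]
opening: 0.0292
gripper_force: 30.0
```

To row units: 20 cm / 100 = 0.2, 17.2 cm / 100 = 0.172, -22.1 degrees / 60 = -0.3683.

Call:
send_rows(plan=[[[-0.01, 0.02, 0, 0, 0, -0.0367], [-0.03, 0.058, 0, 0, 0, -0.1067], [-0.05, 0.096, 0, 0, 0, -0.1767], [-0.07, 0.134, 0, 0, 0, -0.2483], [-0.09, 0.172, 0, 0, 0, -0.3183], [-0.104, 0.2, 0, 0, 0, -0.3683], [-0.104, 0.2, 0, 0, 0, -0.3683]]])

```text
clock: 16.27
tool_pos: [0.451, -0.0552, 0.1185]
orientation: [180.0, -0.0, -139.7]
force: [-0.5, 0.2, 1.0]
opening: 0.0292
gripper_force: 30.0
```

To row units: -17.2 cm / 100 = -0.172, 14.7 cm / 100 = 0.147, -20.5 degrees / 60 = -0.3417.

Call:
send_rows(plan=[[[-0.02, 0.017, 0, 0, 0, -0.04], [-0.05, 0.043, 0, 0, 0, -0.1], [-0.08, 0.068, 0, 0, 0, -0.1583], [-0.11, 0.094, 0, 0, 0, -0.2167], [-0.14, 0.119, 0, 0, 0, -0.2767], [-0.172, 0.147, 0, 0, 0, -0.3417], [-0.172, 0.147, 0, 0, 0, -0.3417], [-0.172, 0.147, 0, 0, 0, -0.3417]]])

```text
clock: 16.93
tool_pos: [0.4875, 0.1649, 0.1176]
orientation: [179.9, -0.1, -119.5]
force: [-0.2, -0.9, -1.0]
opening: 0.0292
gripper_force: 30.0
```

Run:
```python
from h import *
o=ctrl.get_obs();p=o['tool_pos'];print(p,o['orientation'][2],o['opening'])
chain([(.4877,.1633,.0123,-119.5)])
```

```text
[0.48748405 0.16489194 0.11763162] -119.46376202971929 0.02920892656727711
(0.4877, 0.1633, 0.0123, -119.5) shift [ 0.13 -0.1  10.53] rz 0.0 rows 2.5
```

To row units: 10.5 cm / 100 = 0.105, 10 cm / 100 = 0.1.

Call:
send_rows(plan=[[[0, 0, 0.03, 0, 0, 0], [0, 0, 0.06, 0, 0, 0], [0, 0, 0.085, 0, 0, 0], [0, 0, 0.1, 0, 0, 0], [0, 0, 0.105, 0, 0, 0], [0, 0, 0.105, 0, 0, 0], [0, 0, 0.105, 0, 0, 0]]])

```text
clock: 17.52
tool_pos: [0.4876, 0.1621, 0.0141]
orientation: [180.0, -0.1, -119.7]
force: [-0.8, -0.2, -0.1]
opening: 0.0296
gripper_force: 30.0
```

Call:
send_rows(plan=[[[0, 0, 0, 0, 0, 0], [0, 0, 0, 0, 0, 0], [0, 0, 0, 0, 0, 0], [0, 0, 0, 0, 0, 0], [0, 0, 0, 0, 0, 0]]], fingers=0.5)

```text
clock: 17.93
tool_pos: [0.4882, 0.1633, 0.0148]
orientation: [-180.0, 0.0, -119.6]
force: [-0.1, 0.2, 0.1]
opening: 0.0435
gripper_force: 0.0
```

To row units: -11 cm / 100 = -0.11, -8 cm / 100 = -0.08.

Call:
send_rows(plan=[[[0, 0, -0.02, 0, 0, 0], [0, 0, -0.05, 0, 0, 0], [0, 0, -0.08, 0, 0, 0], [0, 0, -0.11, 0, 0, 0], [0, 0, -0.11, 0, 0, 0], [0, 0, -0.11, 0, 0, 0]]])

```text
clock: 18.43
tool_pos: [0.4891, 0.1642, 0.1266]
orientation: [-179.9, 0.3, -119.6]
force: [-0.5, 0.3, -0.7]
opening: 0.0438
gripper_force: 0.0
```

Run:
```python
from h import *
o=ctrl.get_obs();p=o['tool_pos'];print(p,o['orientation'][2],o['opening'])
chain([(.505,-.05,.12,-119.5),(.5248,-.2571,.08,-119.5)])
```

```text
[0.48906738 0.16415626 0.1266258 ] -119.61008428626215 0.04376004098060763
(0.505, -0.05, 0.12, -119.5) shift [ 17.83 -11.97   0.66] rz -0.1 rows 5.2
(0.5248, -0.2571, 0.08, -119.5) shift [ 17.05 -11.92   4.  ] rz 0.0 rows 5.1
```

To row units: 17.8 cm / 100 = 0.178, -12 cm / 100 = -0.12.

Call:
send_rows(plan=[[[0.178, -0.12, 0.006, 0, 0, 0], [0.178, -0.12, 0.006, 0, 0, 0], [0.178, -0.12, 0.006, 0, 0, 0], [0.178, -0.12, 0.006, 0, 0, 0], [0.178, -0.12, 0.006, 0, 0, 0], [0.178, -0.12, 0.006, 0, 0, 0]]], fingers=1)

```text
clock: 18.93
tool_pos: [0.5029, -0.0554, 0.1171]
orientation: [179.9, -0.1, -119.8]
force: [-0.9, 0.2, -0.4]
opening: 0.0787
gripper_force: 0.0
```

To row units: 17 cm / 100 = 0.17, -12 cm / 100 = -0.12.

Call:
send_rows(plan=[[[0.17, -0.12, 0.04, 0, 0, 0], [0.17, -0.12, 0.04, 0, 0, 0], [0.17, -0.12, 0.04, 0, 0, 0], [0.17, -0.12, 0.04, 0, 0, 0], [0.17, -0.12, 0.04, 0, 0, 0], [0.17, -0.12, 0.04, 0, 0, 0], [0.17, -0.12, 0.04, 0, 0, 0], [0.17, -0.12, 0.04, 0, 0, 0]]])

```text
clock: 19.6
tool_pos: [0.5237, -0.2578, 0.0773]
orientation: [179.9, -0.0, -119.7]
force: [0.1, -0.8, 0.2]
opening: 0.0876
gripper_force: 0.0
```

Run:
```python
from h import *
s=snap('wrist','w8');t=snap('top','t3')
o=ctrl.get_obs();print(o['tool_pos'],o['orientation'][2],o['opening'])
chain([(.5248,-.2571,.004,-119.5)])
print(proj(s,(.5248,-.2571,.0185)))
a=cv2.resize(cv2.imread('pics/w8.png')[100:310,160:480],(640,420))
b=cv2.resize(cv2.imread('pics/t3.png')[130:235,200:310],(190,180),interpolation=cv2.INTER_CUBIC)
a[:180,:190]=b
cv2.imwrite('pics/w8c.png',a)
```

```text
[ 0.52454592 -0.25676114  0.0783521 ] -119.57196440547604 0.08750878505977294
(0.5248, -0.2571, 0.004, -119.5) shift [ 0.02 -0.04  7.44] rz -0.1 rows 1.8
[317.24889009 214.66444572]
```

View pics/w8c.png

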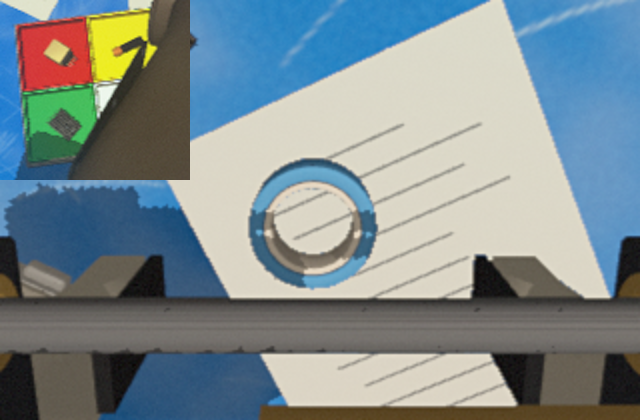

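The tape sits centred between the fingers at (316,211), with prediction (317,214). The adapter at left is clear of them. The inset shows the relay, cell and heat sink lying in the red, yellow and green bins.

To row units: 7.4 cm / 100 = 0.074, 7.2 cm / 100 = 0.072.

Call:
send_rows(plan=[[[0, 0, 0.03, 0, 0, 0], [0, 0, 0.05, 0, 0, 0], [0, 0, 0.065, 0, 0, 0], [0, 0, 0.072, 0, 0, 0], [0, 0, 0.074, 0, 0, 0], [0, 0, 0.074, 0, 0, 0]]])

```text
clock: 20.2
tool_pos: [0.525, -0.257, 0.0048]
orientation: [180.0, -0.0, -119.5]
force: [-0.9, 0.9, 1.0]
opening: 0.0877
gripper_force: 0.0
```

Call:
send_rows(plan=[[[0, 0, 0, 0, 0, 0], [0, 0, 0, 0, 0, 0], [0, 0, 0, 0, 0, 0], [0, 0, 0, 0, 0, 0], [0, 0, 0, 0, 0, 0], [0, 0, 0, 0, 0, 0], [0, 0, 0, 0, 0, 0], [0, 0, 0, 0, 0, 0]]], fingers=0)

```text
clock: 20.87
tool_pos: [0.5248, -0.2579, 0.0048]
orientation: [-180.0, 0.0, -119.6]
force: [-0.3, 0.4, 2.6]
opening: 0.0485
gripper_force: 30.0
```

Run:
```python
from h import *
o=ctrl.get_obs();p=o['tool_pos'];print(p,o['orientation'][2],o['opening'])
q=(.5201,.0603)
chain([(p[0],p[1],.12,-119.5),(.5222,-.09,.12,-119.5),(*q,.12,-119.5),(*q,p[2]+.0075,-119.5)])
```

```text
[ 0.52480236 -0.25794222  0.00476881] -119.6252657847591 0.048499012602514116
(np.float64(0.524802355330624), np.float64(-0.25794222299726505), 0.12, -119.5) shift [  0.     0.   -11.52] rz -0.1 rows 2.8
(0.5222, -0.09, 0.12, -119.5) shift [-14.49   8.5    0.  ] rz 0.0 rows 4.0
(0.5201, 0.0603, 0.12, -119.5) shift [-12.98   7.58   0.  ] rz 0.0 rows 3.6
(0.5201, 0.0603, np.float64(0.01226880575647199), -119.5) shift [ 0.   -0.   10.77] rz 0.0 rows 2.6
```

Call:
send_rows(plan=[[[0, 0, -0.02, 0, 0, 0], [0, 0, -0.05, 0, 0, 0], [0, 0, -0.08, 0, 0, 0], [0, 0, -0.11, 0, 0, 0], [0, 0, -0.115, 0, 0, 0], [0, 0, -0.115, 0, 0, 0]]])

```text
clock: 21.37
tool_pos: [0.5262, -0.2582, 0.1222]
orientation: [-179.7, 0.1, -119.6]
force: [0.2, -0.1, -1.2]
opening: 0.0488
gripper_force: 30.0
```

To row units: -14.5 cm / 100 = -0.145, 1.2 cm / 100 = 0.012.

Call:
send_rows(plan=[[[-0.02, 0.012, 0, 0, 0, 0], [-0.05, 0.029, 0, 0, 0, 0], [-0.08, 0.047, 0, 0, 0, 0], [-0.11, 0.064, 0, 0, 0, 0], [-0.145, 0.085, 0, 0, 0, 0], [-0.145, 0.085, 0, 0, 0, 0]]])

```text
clock: 21.87
tool_pos: [0.5218, -0.0849, 0.1183]
orientation: [179.9, -0.0, -119.4]
force: [-0.7, -0.9, -0.8]
opening: 0.0483
gripper_force: 30.0
```

To row units: -13 cm / 100 = -0.13, -11 cm / 100 = -0.11.

Call:
send_rows(plan=[[[-0.02, 0.012, 0, 0, 0, 0], [-0.05, 0.029, 0, 0, 0, 0], [-0.08, 0.047, 0, 0, 0, 0], [-0.11, 0.064, 0, 0, 0, 0], [-0.13, 0.076, 0, 0, 0, 0], [-0.13, 0.076, 0, 0, 0, 0], [-0.13, 0.076, 0, 0, 0, 0], [-0.13, 0.076, 0, 0, 0, 0]]])

```text
clock: 22.53
tool_pos: [0.5199, 0.0605, 0.1185]
orientation: [179.9, -0.1, -119.6]
force: [0.1, -0.8, -0.7]
opening: 0.0484
gripper_force: 30.0
```

Run:
```python
from h import *
o=ctrl.get_obs();p=o['tool_pos'];print(p,o['orientation'][2],o['opening'])
chain([(.5201,.0603,.0125,-119.5)])
```

```text
[0.51990347 0.0604549  0.11847655] -119.60085941920065 0.04836121845626792
(0.5201, 0.0603, 0.0125, -119.5) shift [ 0.   -0.02 10.6 ] rz -0.1 rows 2.5
```

To row units: 10.6 cm / 100 = 0.106, 10 cm / 100 = 0.1.

Call:
send_rows(plan=[[[0, 0, 0.03, 0, 0, 0], [0, 0, 0.06, 0, 0, 0], [0, 0, 0.085, 0, 0, 0], [0, 0, 0.1, 0, 0, 0], [0, 0, 0.106, 0, 0, 0], [0, 0, 0.106, 0, 0, 0], [0, 0, 0.106, 0, 0, 0], [0, 0, 0.106, 0, 0, 0]]])

```text
clock: 23.2
tool_pos: [0.521, 0.0603, 0.0139]
orientation: [-180.0, 0.0, -119.7]
force: [1.2, -0.3, -0.4]
opening: 0.0488
gripper_force: 30.0
```

To row units: 0.1 cm / 100 = 0.001.

Call:
send_rows(plan=[[[0, 0, 0.001, 0, 0, 0], [0, 0, 0.001, 0, 0, 0], [0, 0, 0.001, 0, 0, 0]]])

```text
clock: 23.45
tool_pos: [0.5208, 0.0608, 0.0129]
orientation: [-180.0, 0.0, -119.6]
force: [-0.3, 1.0, 0.1]
opening: 0.0486
gripper_force: 30.0
```

Call:
send_rows(plan=[[[0, 0, 0, 0, 0, 0], [0, 0, 0, 0, 0, 0], [0, 0, 0, 0, 0, 0], [0, 0, 0, 0, 0, 0], [0, 0, 0, 0, 0, 0]]], fingers=0.67)

```text
clock: 23.87
tool_pos: [0.5207, 0.0608, 0.0126]
orientation: [-180.0, 0.0, -119.6]
force: [-0.5, 0.6, -0.9]
opening: 0.0588
gripper_force: 0.0
```

To row units: -18 cm / 100 = -0.18, -16 cm / 100 = -0.16.

Call:
send_rows(plan=[[[0, 0, -0.01, 0, 0, 0], [0, 0, -0.04, 0, 0, 0], [0, 0, -0.08, 0, 0, 0], [0, 0, -0.12, 0, 0, 0], [0, 0, -0.16, 0, 0, 0], [0, 0, -0.18, 0, 0, 0], [0, 0, -0.18, 0, 0, 0]]])

```text
clock: 24.45
tool_pos: [0.5234, 0.0616, 0.1992]
orientation: [-179.6, 0.4, -119.6]
force: [1.3, 0.4, -0.0]
opening: 0.0585
gripper_force: 0.0
```

To row units: -20 cm / 100 = -0.2, -3 cm / 100 = -0.03.

Call:
send_rows(plan=[[[-0.2, 0, -0.03, 0, 0, 0], [-0.2, 0, -0.03, 0, 0, 0], [-0.2, 0, -0.03, 0, 0, 0], [-0.2, 0, -0.03, 0, 0, 0], [-0.2, 0, -0.03, 0, 0, 0], [-0.2, 0, -0.03, 0, 0, 0], [-0.2, 0, -0.03, 0, 0, 0]]])

```text
clock: 25.03
tool_pos: [0.6196, 0.2362, 0.2219]
orientation: [180.0, -0.1, -119.5]
force: [-0.1, -0.5, 0.2]
opening: 0.0589
gripper_force: 0.0
```

Run:
```python
from h import *
snap('wrist','w9')
cv2.imwrite('pics/w9c.png',cv2.resize(cv2.imread('pics/w9.png')[0:250],None,fx=1.25,fy=1.25))
```

```text
(no output)
```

View pics/w9c.png

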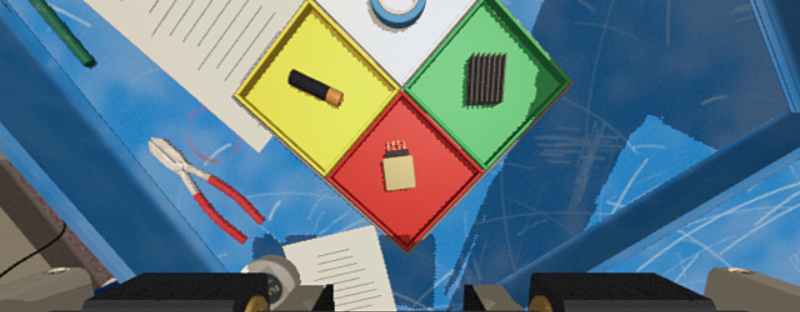

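The relay lies in the red bin (398,165), the cell in yellow (316,87), the heat sink in green (486,78) and the tape in white (398,5). All are flat and clear of the walls, with the gripper well clear, so I hand in.

```bash
python3 -c "
from plant import ctrl
print(ctrl.close_job())"
```

```text
the job is handed in; nothing more can be done
None
```

The relay, battery cell, small heat sink and blue tape are in the red, yellow, green and white bins respectively, lying flat in the final picture; I didn't touch the connector adapter, memory stick or look-alikes, and handed the job in at about 25 s without any verdict being returned.

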